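# Tuck the cover flap of a parts case under its lip

### The arm

A 7-joint arm with a two-finger parallel gripper is mounted at the origin on the work surface. World frame = base frame: x ahead of the robot, y to its left, z up, the work surface at z = 0. Lengths are in m, angles in rad, forces in N, time in s.
With the tool pointing down it reaches from about 0.425 to 0.925 m from the base axis. Payload 6.8 kg.
Tool frame: the origin (TCP) lies midway between the tips of the shut fingers; the grasp point (between the pads) lies 19 mm behind it; z points along the fingers, x is the direction in which the jaws open and shut, and the axes are right-handed (so a half turn about z gives the same grasp; the last joint's range is limited). The gripper opens to 85 mm and grips with 20 to 120 N. Pads are 22 mm wide; open, the fingers measure 114 mm over their backs; the gripper's body (76 mm by 85 mm) begins 54 mm behind the grasp point. The pads swing forward as they close: fully open they stand 13 mm farther back than shut.
Start: joints at [1.223, 0.477, 0.022, 1.555, -0.011, 1.109, -0.083], TCP at [0.16, -0.656, 0.231] pointing down, gripper open.
Joint ranges: [-2.96, 2.96], [-0.34, 2.1], [-1.41, 1.46], [0.24, 2.44], [-1.37, 4.51], [0.17, 1.92], [-2.96, 2.96]. Speed limits (rad/s): [2.39, 2.39, 3.14, 3.14, 3.14, 3.14, 3.14].

### API

Orientations are given as a unit quaternion [w, x, y, z].
In Python, from station import bot, imaging, nets gives the robot as it stands. The module is installed in compiled form; this text tells all that it offers.
- The arm moves only by the tool apply_moves, never from a script. Its argument "moves" is text: rows parted by semicolons, each of 7 numbers parted by spaces: the gripper command: -1 is fully open, 1 is shut, values between are in proportion, then the shift along the tool's x, y, z normalised to -1 to 1, where 1 is 120 mm, then the turn, a rotation vector about the tool's x, y, z normalised to -1 to 1, where 1 is 4 degrees. In form: hand dx dy dz rx ry rz; .... A call has 1 to 12 rows; each row shifts and turns the commanded pose from where the row before left it, along the tool's axes as they then stand; what a row does not reach is not made up. A row lasts 1/12 s, in which the tool goes at most 41.7 mm and 7.16 degrees, less where a joint would pass 70% of its speed; a pose out of reach is approached as far as the arm can. A call with a number of a shift or a turn outside -1 to 1 is refused whole. A call with a gripper value outside its range is refused whole. The fingers move at their own pace and stop on an object; "force" is the grip in N (left out, the last holds). Time passes only in rows, so rows that do not move let the fingers close. It gives the time, the measured TCP pose, the force and the opening at its end, in the units of the state.
- bot.get_obs(): the state, without advancing time (a new reading comes with each control period).
- imaging.read_camera(name): name is "scene" or "top" or "wrist"; returns a dict with "image" (400x640x3 uint8, red, green, blue), "fx", "fy", "cx", "cy" (pixels), "dist_coeffs" ([k1, k2, p1, p2, k3] as OpenCV has them; the pictures are not rectified), "view" (4x4, takes a point from world to camera coordinates); the wrist camera has in their place "mount" (4x4, takes a point from camera to tool coordinates, whose origin is the TCP and whose axes are the tool frame's). Camera axes: x right, y down, z forward; pixel columns grow to the right and rows downward; lengths in m; the calibration is good to about 2 mm. A picture is of the moment at which its call begins: read the wrist's pose just before it. There is no depth.
- bot.hand_in(): hands the job in, once; it reports no verdict.
Trained networks look in a picture, given as the dict that the camera call returned (one of the last four; its "shot" number tells which), for a name from the list of things; names that differ only in an ending like _2 or _b are one class to them, and where a whole thing is asked for, a point or a joint stands for the part that bears it (a point fixed in the world has none). Each returns a list of dicts, best first, with "score" (0 to 1); they miss things now and then, are a little off and sometimes report something else, mostly with a low value. They report only what shows in the picture. A call takes as long as a camera call. They do not tell look-alikes from the thing itself.
- nets.spot_in(picture, name): "rect" ([left, top, right, bottom] in pixels, round what is visible of it).
- nets.outline_of(picture, name): "region" (400x640 bool, what is visible of it) and "rect" ([left, top, right, bottom] in pixels, round what is visible of it).
- nets.spot_point(picture, name): "location" ([column, row] in pixels: a listed point, or the origin of a listed thing).
The state is a dict: "t": time; "q": joint angles; "joint_vel": joint speeds; "joint_torque": joint torques, N m; "eef_pos": TCP position; "tool_rot": TCP orientation; "contact_force": force on the tool from outside, world axes, zero at the start; "torque": the same for the moment, N m; "gripper_width": opening from 0.0 (shut) to 1.0 (fully open).
Only numpy, scipy, OpenCV 4.12 (cv2) and the standard library are available. Lean on these libraries where they do the work, as an engineer would, in place of code of your own. Each camera call takes 0.05 s, during which the arm holds its last target.

### The job

Close the small parts case on the stall counter: fold its sprung metal cover flap down over the case, then, keeping it pressed down, push it along by its raised catch until the flap's free edge is well tucked beneath the lip, so that it stays shut when you let go. Only push on the outside of the flap with the fingertips, without taking it between the fingers, and leave the knob, the jar and the pilot lamp standing where they are.

Things in the scene. Friction and masses are not known exactly. Their poses are not given: they have to be found in the camera images.
- case: Grey plastic parts case fixed to the counter, 132 (x) by 150 (y) mm, walls 60 mm high, knobs in its compartments. Origin: centre of its underside, z up. Front (-x): retaining lip along the top. Back (+x): hinge between two ears (75 mm high, y = +-77.5, x = 28 to 72 mm). The flap's hinge axis runs along the case's y at x = 58 mm minus the value of joint hinge_bar, z = 62 mm.
- lip_edge (a point): Middle of the lower inner edge of the retaining lip, at (-45, 0, 70) mm in the case's frame, same axes. The lip is 130 mm wide (y), 6 mm thick (z 70 to 76 mm), and overhangs from the front wall to this edge; the slot below it is 10 mm high. It stops the flap: only when pressed flat can the flap slide beneath it.
- flap (a joint): Fold angle of the cover flap, rad: 0 = flat on the case; 1.1 to 1.5 at the start, nearly upright, leaning towards the lip. Aluminium plate 100 mm long (from hinge), 140 wide, 4 thick, hinge in mid-thickness. A weak spring stands it up again if released untucked; 1 to 2 N at 50 mm from the hinge holds it down. Released when tucked, it rises to bear on the lip's underside (about 0.07).
- hinge_bar (a joint): How far the hinge pin has moved along its slots towards the lip, m: 0 (back) to 0.018 (fully home); starts at 0 to 0.003. About 2 N of friction keeps it where it is left. The flap moves with it. At 0, with the flap flat, the free edge is 3 mm short of the lip's inner edge; at 0.018 it is tucked 15 mm under it.
- catch (a point): Foot of the steep back face of the flap's black finger catch: a wedge 70 mm wide (y), 8 mm proud of the outer face, sloping down to the free edge. Point: mid-width on the outer face, 62 mm from the hinge; x towards the hinge, z outward normal (up when flat). A fingertip on the plate between hinge and catch presses it down; moved towards the lip it bears on the catch and pushes the flap along.
- flap_edge (a point): Middle of the flap's free edge, mid-thickness, 100 mm from the hinge; axes as point catch.
- big_knob: Loose aluminium control knob, 44 mm across, 26 mm high, standing on the counter; origin at the centre of its underside. Leave alone.
- jar: Loose small clear jar with black cap, 44 mm across, 65 mm high; origin at the centre of its underside. Leave alone.
- pilot_lamp: Loose pilot lamp standing on its steel flange, 34 mm across, 44 mm high, amber lens on top; origin at the centre of its underside. Leave alone.
Things that resemble listed ones, but are neither listed nor needed, are in the scene too. There is more than one size of the case; the one meant has the size given above.

How it is judged:
At the end, for the whole second after the job is handed in: The flap is folded shut (joint flap under 0.10 rad) with its free edge at least 7 mm beneath the lip (joint hinge_bar over 0.011 m) and stays there by itself; knob, jar and pilot lamp within 15 mm of where they stood (value of joint flap below 0.1 rad and value of joint hinge_bar above 0.011 m and x of flap_edge in the frame of lip_edge below -0.007 m and z of flap_edge in the frame of lip_edge below 0.0015 m and distance of each of big_knob, jar, pilot_lamp from where it was at the start of the episode below 0.015 m); the robot touches nothing.
It fails at once if a loose thing beside the case is pushed away, knocked over or lifted (moved over 20 mm or tilted over 0.5 rad) (distance of any of big_knob, jar, pilot_lamp from where it was at the start of the episode above 0.02 m or angle between any of big_knob, jar, pilot_lamp's own z axis and vertical above 0.5 rad).
It fails at once if the flap is taken between the fingers (contact force between the fingers and anything else above 1 N and z of the grasp point in the frame of catch between -0.012 and 0.005 m and x of the grasp point in the frame of catch between -0.05 and 0.062 m and y of the grasp point in the frame of catch between -0.085 and 0.085 m).
It also fails if it takes over 35 s, if anything falls off the work surface, if the arm or the gripper's body presses on something with over 40 N, if the wrist force passes 120 N, or if a joint passes its speed limit or range.

## Working session

There is one attempt and no reset: what is moved stays moved. The work goes in short steps, Python scripts to look and compute and a tool call to move; the robot and the scene stay as the last step left them, time stands still between calls to the robot, and variables do not carry over. Pictures are saved under pics/ and viewed, and the job is handed in when it is done.

Besides the shell and the picture viewer there is one more tool, called in YAML: its name, and indented under it one key for each argument. apply_moves: Moves the arm, as the interface text tells. Scaled input: -1 to 1 covers 120 mm each way for a shift and 4 degrees each way for a turn. Its arguments: {"type":"object","properties":{"moves":{"type":"string"},"force":{"type":"number"}},"required":["moves"]}

```bash
mkdir -p pics
python3 - <<'E'
from station import bot, imaging, nets
import cv2, pickle
o=bot.get_obs(); print({k:o[k] for k in('t','eef_pos','tool_rot','contact_force','gripper_width')})
for n in('scene','top'):
    p=imaging.read_camera(n); pickle.dump(p,open(f'{n}.pkl','wb'))
    cv2.imwrite(f'pics/{n}0.png',p['image'][:,:,::-1])
    print(n,p['fx'],p['fy'],p['cx'],p['cy'],p['dist_coeffs'],p['view'])
    for k in('case','flap','big_knob','jar','pilot_lamp'):
        for d in nets.spot_in(p,k)[:4]: print(k,d['score'],d['rect'])
    for k in('lip_edge','catch','flap_edge','case','big_knob','jar','pilot_lamp'):
        for d in nets.spot_point(p,k)[:3]: print('pt',k,d['score'],d['location'])
E
```

```text
{'t': 0.0, 'eef_pos': array([ 0.16019197, -0.65511393,  0.2303141 ]), 'tool_rot': array([-5.27176849e-04,  7.86619306e-01, -6.17437641e-01, -7.40466281e-04]), 'contact_force': array([-0.28438437,  0.71486729, -0.15613604]), 'gripper_width': 0.9984795590945453}
scene 473.199213408946 473.199213408946 324.0857375540732 192.32401689498536 [-0.02630172  0.          0.          0.          0.        ] [[ 0.62113293  0.7835751  -0.01428128 -0.28613626]
 [ 0.55293321 -0.45107362 -0.70056938 -0.18532142]
 [-0.55539063  0.42725012 -0.71344137  1.24552285]
 [ 0.          0.          0.          1.        ]]
case 0.69 [87.7, 141.3, 247.0, 281.6]
case 0.55 [274.8, 163.6, 382.1, 269.7]
case 0.2 [261.9, 248.5, 279.7, 271.8]
flap 0.87 [100.9, 156.9, 229.8, 241.9]
flap 0.65 [306.3, 164.7, 367.7, 244.9]
jar 0.63 [376.8, 181.0, 394.3, 213.7]
pilot_lamp 0.66 [261.9, 249.6, 279.7, 269.8]
pt lip_edge 0.72 [308.0, 196.2]
pt lip_edge 0.68 [145.2, 173.0]
pt catch 0.85 [163.2, 189.2]
pt catch 0.76 [336.0, 197.9]
pt flap_edge 0.8 [335.2, 180.8]
pt flap_edge 0.64 [149.1, 178.3]
pt case 0.7 [328.9, 229.6]
pt ca
[... 358 characters left out ...]
39  0.92888635]
 [ 0.          0.          0.          1.        ]]
case 0.8 [305.5, 157.0, 386.1, 234.3]
case 0.79 [397.4, 244.8, 532.2, 368.3]
flap 0.82 [411.6, 257.0, 526.6, 342.9]
flap 0.81 [310.6, 165.8, 386.3, 188.8]
big_knob 0.61 [278.4, 222.5, 301.3, 237.3]
jar 0.6 [272.4, 181.7, 292.1, 198.9]
pilot_lamp 0.69 [399.3, 191.8, 417.9, 206.5]
pilot_lamp 0.61 [310.0, 164.5, 381.0, 185.2]
pt lip_edge 0.93 [478.4, 337.5]
pt lip_edge 0.74 [349.1, 216.0]
pt catch 0.75 [469.8, 310.1]
pt catch 0.68 [345.3, 173.6]
pt flap_edge 0.97 [475.3, 336.0]
pt flap_edge 0.87 [346.2, 179.8]
pt case 0.77 [347.1, 200.4]
pt big_knob 0.67 [290.6, 229.0]
pt jar 0.66 [281.8, 191.4]
pt pilot_lamp 0.6 [408.0, 198.0]
```

View pics/scene0.png

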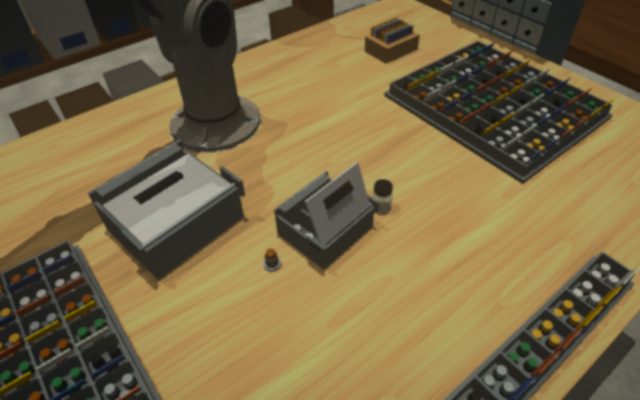

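View pics/top0.png

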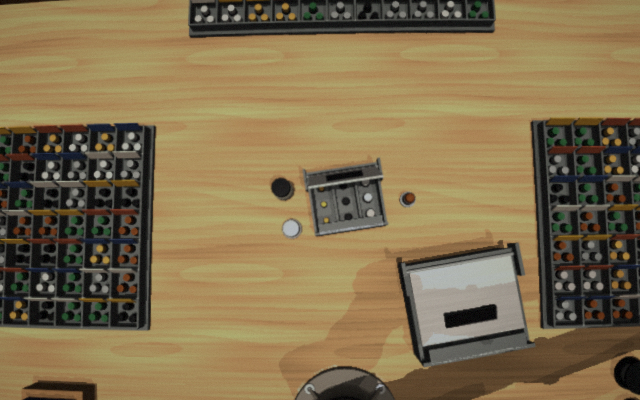

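```bash
cat > h.py <<'E'
import numpy as np, cv2, pickle
def ray(p,uv):
    K=np.array([[p['fx'],0,p['cx']],[0,p['fy'],p['cy']],[0,0,1]])
    a=cv2.undistortPoints(np.array([[uv]],float),K,np.array(p['dist_coeffs'])).ravel()
    R=p['view'][:3,:3];t=p['view'][:3,3]
    return -R.T@t, R.T@np.array([a[0],a[1],1])
def atz(p,uv,z):
    c,d=ray(p,uv); return c+d*(z-c[2])/d[2]
def proj(p,X):
    K=np.array([[p['fx'],0,p['cx']],[0,p['fy'],p['cy']],[0,0,1]])
    R=p['view'][:3,:3];t=p['view'][:3,3]
    return cv2.projectPoints(np.array(X,float).reshape(-1,3),cv2.Rodrigues(R)[0],t,K,np.array(p['dist_coeffs']))[0].reshape(-1,2)
E
python3 - <<'E'
from h import *
t=pickle.load(open('top.pkl','rb'));s=pickle.load(open('scene.pkl','rb'))
i=t['image'][130:260,250:440];cv2.imwrite('pics/topc.png',cv2.resize(i,None,fx=4,fy=4,interpolation=2)[:,:,::-1])
i=s['image'][140:290,250:410];cv2.imwrite('pics/scc.png',cv2.resize(i,None,fx=4,fy=4,interpolation=2)[:,:,::-1])
for n,uv,z in(('lip',(349.1,216),.07),('case',(347.1,200.4),0),('knob',(290.6,229),0),('jar',(281.8,191.4),0),('lamp',(408,198),0),('big lip',(478.4,337.5),.07)): print(n,atz(t,uv,z))
for n,uv,z in(('lip',(308,196.2),.07),('case',(329,229.6),0),('jar',(382.4,203.3),0),('lamp',(270.5,263.2),0)): print('s',n,atz(s,uv,z))
E
```

```text
lip [ 0.43218814 -0.01254616  0.07      ]
case [ 0.4716049 -0.0108982  0.       ]
knob [0.40971089 0.11307413 0.        ]
jar [0.49269721 0.13269962 0.        ]
lamp [ 0.47587019 -0.14431077  0.        ]
big lip [ 0.18790392 -0.26751833  0.07      ]
s lip [ 0.42703624 -0.01339577  0.07      ]
s case [4.75841693e-01 9.84962317e-04 1.11022302e-16]
s jar [ 4.91167121e-01  1.38157734e-01 -1.11022302e-16]
s lamp [ 0.47036607 -0.1413327   0.        ]
```

View crops.

The scene has two cases. One is in the centre (top ~345,198; scene ~329,220) with an upright flap, and a larger one is at top (465,305), scene (167,210), already shut. I'll confirm which is meant in crops.

View pics/topc.png

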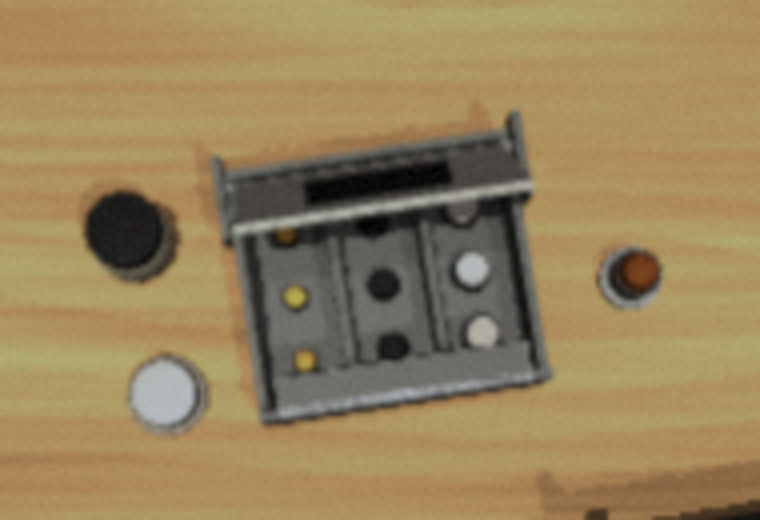

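View pics/scc.png

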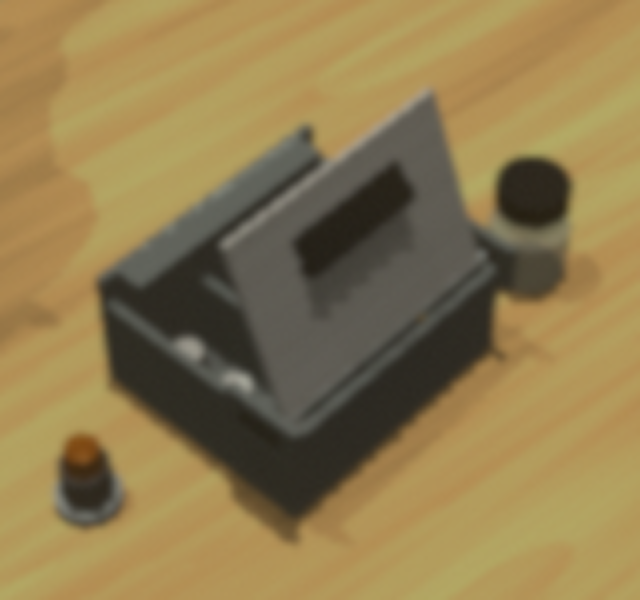

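The centre case has its flap upright and about 150 mm of width, so it's the one meant. The jar, lamp and knob flank it. Next I'll fit its pose.

```bash
cat > fit.py <<'E'
from h import *
from scipy.optimize import least_squares
t=pickle.load(open('top.pkl','rb'));s=pickle.load(open('scene.pkl','rb'))
def W(v,X):
    c,sn=np.cos(v[2]),np.sin(v[2]);X=np.array(X,float)/1000
    return np.stack([v[0]+c*X[:,0]-sn*X[:,1],v[1]+sn*X[:,0]+c*X[:,1],X[:,2]],1)
def fl(v,r,y,n):
    th=v[3];hx=58-v[4]*1000
    return [hx-r*np.cos(th)+n*np.sin(th),y,62+r*np.sin(th)+n*np.cos(th)]
if __name__=='__main__':
    T=lambda x,y:(250+(x+.5)/4-.5,130+(y+.5)/4-.5); S=lambda x,y:(250+(x+.5)/4-.5,140+(y+.5)/4-.5)
    obsT=[((72,77.5,75),T(217,158)),((72,-77.5,75),T(517,113)),((-45,65,76),T(278,380)),((-45,-65,76),T(527,340)),
      ('f',100,70,2,T(236,232)),('f',100,-70,2,T(530,186)),('f',100,70,-2,T(240,238)),('f',62,35,0,T(306,200)),('f',62,-35,0,T(452,182))]
    obsS=[((66,-75,0),S(297,518)),((-66,-75,0),S(112,383)),((66,75,0),S(495,350)),
      ('f',100,-70,2,S(225,243)),('f',100,70,2,S(432,93)),('f',62,-35,2,S(310,278)),('f',62,35,2,S(414,195))]
    def pt(v,o): return o[0] if o[0]!='f' else fl(v,*o[1:4])
    def res(v):
        return np.concatenate([(proj(p,W(v,[pt(v,o) for o in ob]))-np.array([o[-1] for o in ob])).ravel() for p,ob in((t,obsT),(s,obsS))])
    r=least_squares(res,[.47,-.01,.1,1.3,0],loss='soft_l1',bounds=([0,-1,-1,.5,-.0001],[1,1,1,1.6,.004]))
    print(r.x);print(res(r.x).reshape(-1,2).round(1));pickle.dump(r.x,open('fit.pkl','wb'))
    v=r.x
    for p,n in((t,'top'),(s,'scene')):
        im=p['image'][:,:,::-1].copy();im=cv2.resize(im,None,fx=4,fy=4,interpolation=2)
        L=[W(v,[(a,b,z) for a,b in((66,75),(66,-75),(-66,-75),(-66,75),(66,75))]) for z in(0,60)]
        L+=[W(v,[fl(v,q,y,2) for q,y in((0,70),(100,70),(100,-70),(0,-70),(0,70))]),W(v,[(-45,65,70),(-45,-65,70)])]
        for l in L: cv2.polylines(im,[((proj(p,l)+.5)*4-.5).round().astype(int)],False,(0,0,255),1)
        x,y=(250,130) if n=='top' else (250,140)
        cv2.imwrite(f'pics/fit_{n}.png',im[y*4:y*4+600,x*4:x*4+760])
E
python3 fit.py
```

```text
[ 4.70466803e-01 -6.50614170e-03  1.47165663e-01  1.16738378e+00
 -1.00000000e-04]
[[-0.9 -0.9]
 [-0.9 -1.3]
 [-1.5 -0.8]
 [ 0.1 -0.7]
 [-0.6 -0.8]
 [ 0.6 -0.9]
 [-1.3 -0.2]
 [-0.2  0.4]
 [-0.9 -0.7]
 [-0.9  0.5]
 [-1.3 -1.6]
 [-1.2 -1.3]
 [-1.3  1.2]
 [-0.9 -1. ]
 [-2.3 -0.7]
 [-3.1 -0. ]]
```

View pics/fit_top.png

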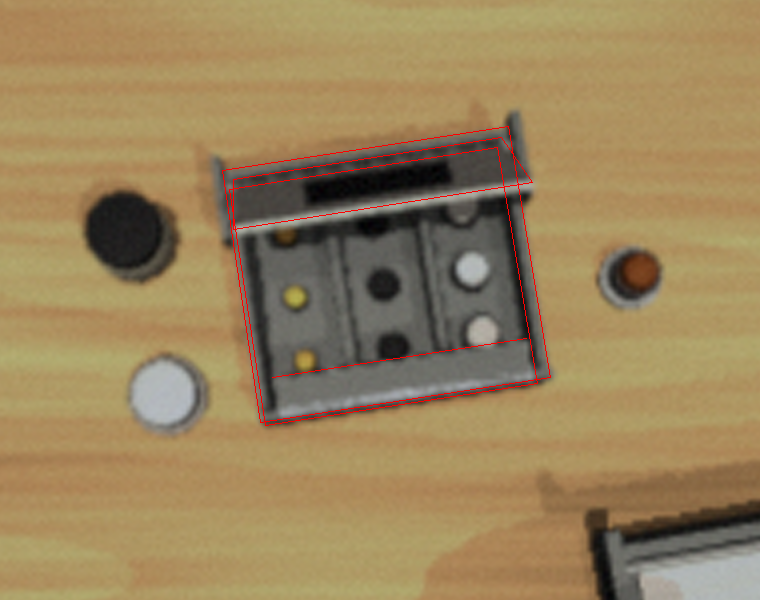

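View pics/fit_scene.png

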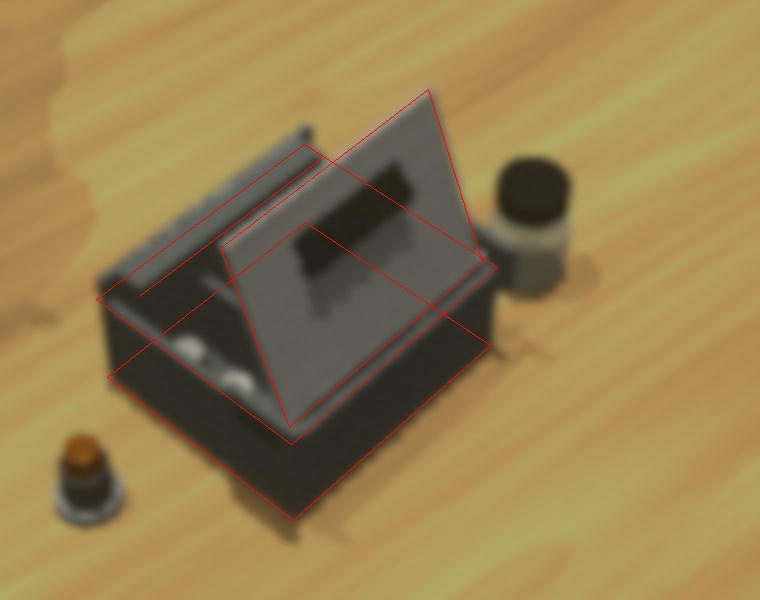

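apply_moves:
  moves: "1 -0.1 -0.1 0 0 0 0;1 -0.22 -0.22 0 0 0 0;1 -0.22 -0.22 0 0 0 0;1 -0.22 -0.22 0 0 0 0;1 -0.22 -0.22 0 0 0 0;1 -0.22 -0.22 0 0 0 0;1 -0.22 -0.22 0 0 0 0;1 -0.22 -0.22 0 0 0 0;1 -0.22 -0.22 0 0 0 0;1 -0.22 -0.22 0 0 0 0;1 -0.22 -0.22 0 0 0 0;1 -0.1 -0.1 0 0 0 0"
  force: 20

```text
t: 2.3
eef_pos: [0.3743, -0.3031, 0.2317]
tool_rot: [-0.001, 0.788, -0.615, 0.0]
contact_force: [1.1, -0.1, 0.3]
gripper_width: 0.0
```

```bash
cat > st.py <<'E'
from station import bot
from h import *
from scipy.spatial.transform import Rotation as Ro
v=pickle.load(open('fit.pkl','rb'))
def incase():
    o=bot.get_obs();q=o['tool_rot'];R=Ro.from_quat([q[1],q[2],q[3],q[0]]).as_matrix()
    c,s=np.cos(v[2]),np.sin(v[2]);C=np.array([[c,-s,0],[s,c,0],[0,0,1]])
    p=C.T@(o['eef_pos']-[v[0],v[1],0])
    return o,p,R,C
if __name__=='__main__':
    o,p,R,C=incase()
    print('t',round(o['t'],2),'case mm',(p*1000).round(1),'F case',(C.T@o['contact_force']).round(2),'w',round(o['gripper_width'],3),'pos',o['eef_pos'].round(4))
    A=C.T@R;print('rotvec err deg (tool)',np.degrees(Ro.from_matrix(R.T@C@np.array([[0,-1,0],[-1,0,0],[0,0,-1.]])).as_rotvec()).round(2))
    tgt=lambda X:(R.T@C@(np.array(X)/1000-p)/.12).round(3)
    import sys
    if len(sys.argv)>3: print('units to tgt',tgt([float(a) for a in sys.argv[1:4]]))
E
python3 st.py 85 0 230
```

```text
t 2.3 case mm [-138.6 -279.3  231.7] F case [ 1.04 -0.23  0.32] w 0.0 pos [ 0.3743 -0.3031  0.2317]
rotvec err deg (tool) [-0.1   0.03  5.62]
units to tgt [-2.134 -2.082  0.019]
```

apply_moves:
  moves: "1 -0.12 -0.12 0 0 0 0.2;1 -0.22 -0.21 0 0 0 0.2;1 -0.23 -0.21 0 0 0 0.2;1 -0.23 -0.21 0 0 0 0.2;1 -0.23 -0.21 0 0 0 0.2;1 -0.23 -0.21 0 0 0 0.2;1 -0.23 -0.21 0 0 0 0.2;1 -0.23 -0.21 0 0 0 0;1 -0.23 -0.21 0 0 0 0;1 -0.12 -0.18 0 0 0 0;1 0 0 0 0 0 0"

```text
t: 3.22
eef_pos: [0.5641, -0.0149, 0.2317]
tool_rot: [-0.002, 0.758, -0.652, 0.0]
contact_force: [1.3, -0.5, 0.1]
gripper_width: -0.001
```

```bash
python3 st.py 85 0 110
python3 - <<'E'
from station import imaging
import cv2
for n in ('scene','top'):
    p=imaging.read_camera(n); cv2.imwrite(f'pics/{n}1.png',cv2.resize(p['image'][80:300,200:460],None,fx=2.5,fy=2.5)[:,:,::-1])
E
```

```text
t 3.22 case mm [ 91.4 -22.  231.7] F case [ 1.18 -0.68  0.11] w -0.001 pos [ 0.5641 -0.0149  0.2317]
rotvec err deg (tool) [-0.2   0.17  0.12]
units to tgt [-0.181  0.056  1.015]
```

View pics/scene1.png

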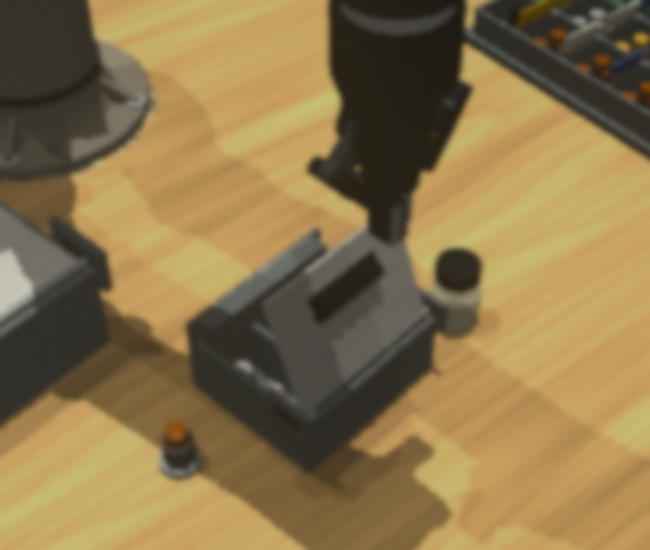

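The scene view shows shut fingers hovering behind the flap, with the jar, lamp and case untouched. I'll descend behind the flap.

apply_moves:
  moves: "1 -0.09 0.03 0.1 0 0 0;1 -0.09 0.03 0.2 0 0 0;1 0 0 0.25 0 0 0;1 0 0 0.25 0 0 0;1 0 0 0.2 0 0 0;1 0 0 0.08 0 0 0;1 0 0 0 0 0 0"

```text
t: 3.9
eef_pos: [0.5486, -0.0023, 0.0997]
tool_rot: [0.002, 0.755, -0.656, -0.001]
contact_force: [0.4, -0.6, 0.5]
gripper_width: -0.003
```

```bash
python3 st.py 58 0 101
python3 - <<'E'
import numpy as np
for th in np.arange(1.2,-.01,-.1):
    r=40;print(round(th,2),round(58-r*np.cos(th)+2*np.sin(th)+11,1),round(62+r*np.sin(th)+2*np.cos(th),1))
E
```

```text
t 3.9 case mm [77.9 -7.3 99.7] F case [ 0.32 -0.64  0.54] w -0.003 pos [ 0.5486 -0.0023  0.0997]
rotvec err deg (tool) [ 0.28 -0.02 -0.39]
units to tgt [-0.06   0.166 -0.01 ]
1.2 56.4 100.0
1.1 52.6 98.6
1.0 49.1 96.7
0.9 45.7 94.6
0.8 42.6 92.1
0.7 39.7 89.3
0.6 37.1 86.2
0.5 34.9 82.9
0.4 32.9 79.4
0.3 31.4 75.7
0.2 30.2 71.9
0.1 29.4 68.0
-0.0 29.0 64.0
```

apply_moves:
  moves: "1 -0.03 0.05 0 0 0 0;1 -0.03 0.05 0 0 0 0;1 0 0.05 0 0 0 0;1 0 0.04 0 0 0 0;1 0 0.03 0.01 0 0 0;1 0 0.03 0.01 0 0 0;1 0 0.03 0.02 0 0 0;1 0 0.03 0.02 0 0 0;1 0 0.03 0.02 0 0 0;1 0 0 0 0 0 0"

```text
t: 4.73
eef_pos: [0.5083, 0.0004, 0.0914]
tool_rot: [0.001, 0.755, -0.655, -0.0]
contact_force: [-0.6, 0.0, 0.2]
gripper_width: -0.001
```

```bash
python3 st.py 37 0 86
python3 - <<'E'
from station import imaging
import cv2
for n in ('scene',):
    p=imaging.read_camera(n); cv2.imwrite(f'pics/{n}2.png',cv2.resize(p['image'][120:300,240:420],None,fx=3,fy=3)[:,:,::-1])
E
```

```text
t 4.73 case mm [38.4  1.3 91.4] F case [-0.63  0.14  0.22] w -0.001 pos [5.083e-01 4.000e-04 9.140e-02]
rotvec err deg (tool) [ 0.08 -0.   -0.31]
units to tgt [0.011 0.012 0.045]
```

View pics/scene2.png

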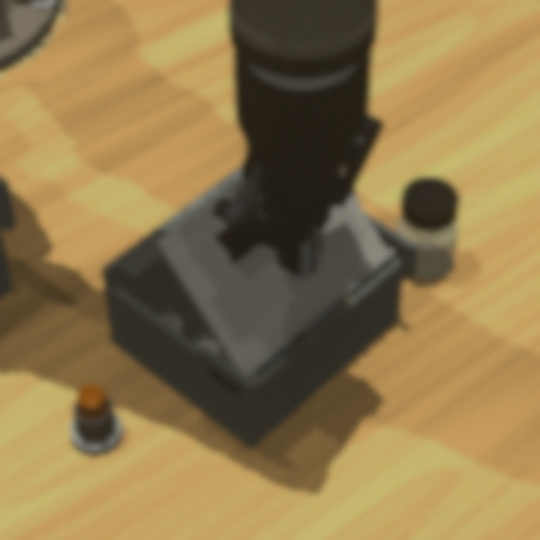

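The flap is folding evenly under the fingertips. Continuing down the arc.

apply_moves:
  moves: "1 0.01 0.02 0.03 0 0 0;1 0 0.01 0.03 0 0 0;1 0 0.02 0.03 0 0 0;1 0 0.01 0.03 0 0 0;1 0 0.01 0.03 0 0 0;1 0 0.01 0.03 0 0 0;1 0 0 0.02 0 0 0;1 0 0 0 0 0 0"

```text
t: 5.45
eef_pos: [0.4994, -0.0019, 0.0674]
tool_rot: [0.001, 0.756, -0.655, -0.0]
contact_force: [-0.6, -0.6, 1.3]
gripper_width: -0.0
```

```bash
python3 st.py 29 0 64
python3 - <<'E'
from station import imaging
import cv2,pickle
for n in ('scene','top'):
    p=imaging.read_camera(n); cv2.imwrite(f'pics/{n}3.png',cv2.resize(p['image'][120:300,240:420],None,fx=3,fy=3)[:,:,::-1])
E
```

```text
t 5.45 case mm [29.3  0.3 67.4] F case [-0.63 -0.47  1.35] w -0.0 pos [ 0.4994 -0.0019  0.0674]
rotvec err deg (tool) [ 0.08  0.   -0.29]
units to tgt [0.002 0.002 0.028]
```

View pics/scene3.png

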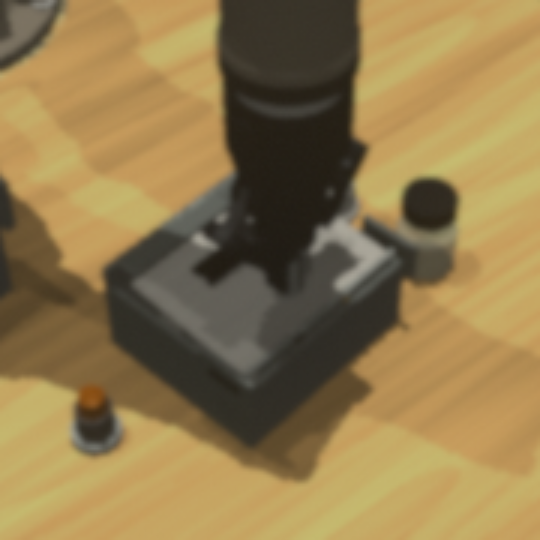

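View pics/top3.png

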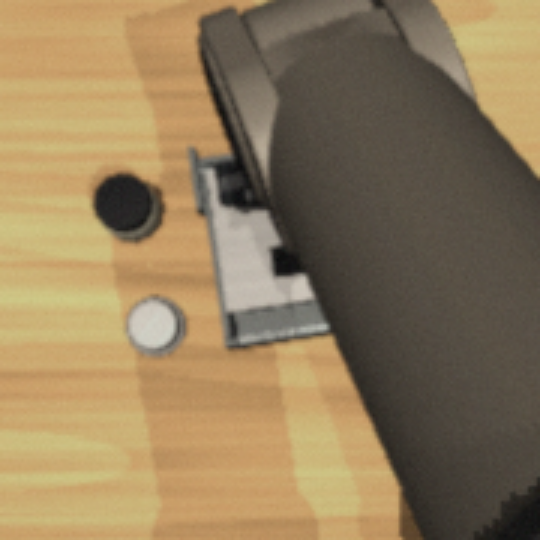

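Flap nearly flat. I'll press gently until firm contact.

apply_moves:
  moves: "1 0 0 0.01 0 0 0;1 0 0 0.01 0 0 0;1 0 0 0.01 0 0 0;1 0 0 0.01 0 0 0;1 0 0 0 0 0 0;1 0 0 0 0 0 0"

```text
t: 6.05
eef_pos: [0.501, -0.0016, 0.0639]
tool_rot: [-0.001, 0.756, -0.655, 0.001]
contact_force: [-1.5, -0.1, 6.5]
gripper_width: -0.0
```

```bash
python3 st.py 0 0 64
```

```text
t 6.05 case mm [30.9  0.4 63.9] F case [-1.45  0.11  6.49] w -0.0 pos [ 0.501  -0.0016  0.0639]
rotvec err deg (tool) [-0.11 -0.01 -0.29]
units to tgt [ 0.004  0.257 -0.001]
```

apply_moves:
  moves: "1 0 0.02 0 0 0 0;1 0 0.02 0 0 0 0;1 0 0.02 0 0 0 0;1 0 0.02 0 0 0 0;1 0 0.02 0 0 0 0;1 0 0.02 0 0 0 0;1 0 0.02 0 0 0 0;1 0 0.02 0 0 0 0;1 0 0 0 0 0 0"

```text
t: 6.8
eef_pos: [0.4819, -0.0043, 0.0639]
tool_rot: [-0.001, 0.756, -0.655, 0.001]
contact_force: [2.0, 0.5, 6.0]
gripper_width: -0.002
```

```bash
python3 st.py -11 0 64
```

```text
t 6.8 case mm [11.7  0.5 63.9] F case [2.  0.2 6. ] w -0.002 pos [ 0.4819 -0.0043  0.0639]
rotvec err deg (tool) [-0.15  0.   -0.29]
units to tgt [ 0.005  0.189 -0.001]
```

apply_moves:
  moves: "1 0 0.02 0 0 0 0;1 0 0.02 0 0 0 0;1 0 0.02 0 0 0 0;1 0 0.02 0 0 0 0;1 0 0.02 0 0 0 0;1 0 0 0 0 0 0"

```text
t: 7.3
eef_pos: [0.4699, -0.006, 0.0638]
tool_rot: [-0.001, 0.756, -0.655, 0.001]
contact_force: [2.9, -0.5, 6.8]
gripper_width: 0.002
```

```bash
python3 st.py -11 0 64
python3 - <<'E'
from station import imaging
import cv2,pickle
for n in ('scene','top'):
    p=imaging.read_camera(n); cv2.imwrite(f'pics/{n}4.png',cv2.resize(p['image'][120:300,240:420],None,fx=3,fy=3)[:,:,::-1])
E
```

```text
t 7.3 case mm [-0.5  0.5 63.8] F case [ 2.82 -0.89  6.76] w 0.002 pos [ 0.4699 -0.006   0.0638]
rotvec err deg (tool) [-0.13  0.   -0.29]
units to tgt [ 0.005  0.087 -0.002]
```

View pics/top4.png

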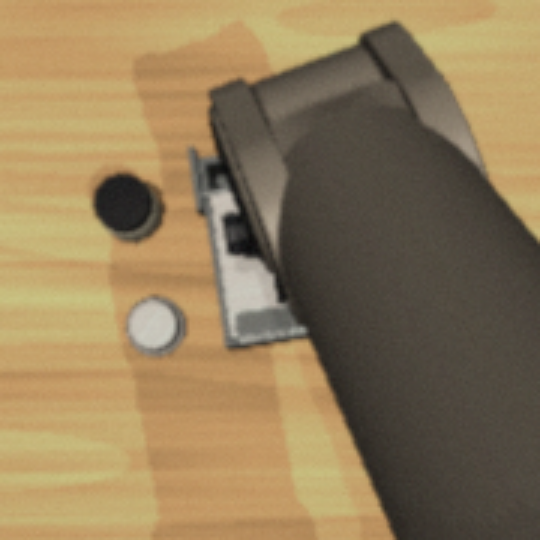

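View pics/scene4.png

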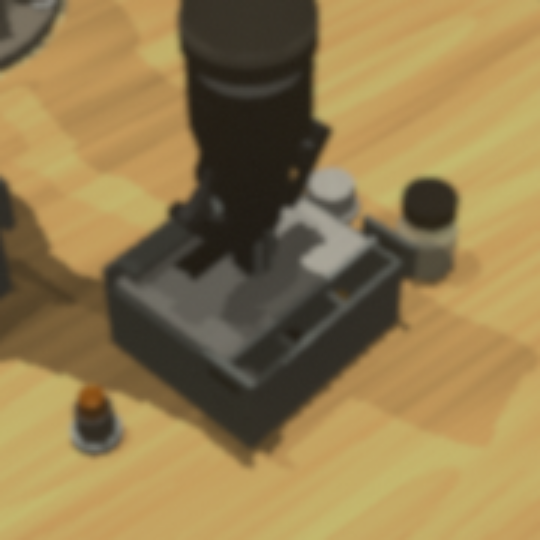

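The flap is sliding forward: a gap has opened at the back, at scene crop (300,330). Continuing until the end stop.

apply_moves:
  moves: "1 0 0.02 0 0 0 0;1 0 0.02 0 0 0 0;1 0 0.02 0 0 0 0;1 0 0.01 0 0 0 0;1 0 0 0 0 0 0;1 0 0 0 0 0 0"

```text
t: 7.9
eef_pos: [0.4616, -0.0072, 0.0637]
tool_rot: [-0.001, 0.756, -0.655, 0.001]
contact_force: [2.4, 0.4, 5.6]
gripper_width: -0.0
```

```bash
python3 st.py -11 0 64
```

```text
t 7.9 case mm [-8.9  0.6 63.7] F case [2.43 0.03 5.58] w -0.0 pos [ 0.4616 -0.0072  0.0637]
rotvec err deg (tool) [-0.12  0.   -0.29]
units to tgt [ 0.005  0.018 -0.002]
```

apply_moves:
  moves: "1 0 0.01 0 0 0 0;1 0 0.01 0 0 0 0;1 0 0.01 0 0 0 0;1 0 0.01 0 0 0 0;1 0 0 0 0 0 0"

```text
t: 8.32
eef_pos: [0.4595, -0.0075, 0.0642]
tool_rot: [-0.003, 0.756, -0.655, 0.002]
contact_force: [9.8, 0.6, -0.4]
gripper_width: -0.002
```

```bash
python3 st.py -11 0 64
```

```text
t 8.32 case mm [-10.9   0.7  64.2] F case [ 9.76 -0.8  -0.4 ] w -0.002 pos [ 0.4595 -0.0075  0.0642]
rotvec err deg (tool) [-0.43  0.03 -0.28]
units to tgt [0.006 0.    0.002]
```

The stop came at x = −10.9 mm, where −11 was predicted, with 10 N of push. Now I'll ease off and lift.

apply_moves:
  moves: "1 0 -0.02 -0.01 0 0 0;1 0 -0.01 -0.02 0 0 0;1 0 -0.005 -0.04 0 0 0;1 0 -0.01 -0.06 0 0 0;1 0 -0.03 -0.1 0 0 0;1 0 -0.03 -0.2 0 0 0;1 0 -0.05 -0.3 0 0 0;1 0 -0.1 -0.3 0 0 0;1 0 -0.2 -0.2 0 0 0;1 0 -0.3 -0.1 0 0 0;1 0 -0.3 0 0 0 0;1 0 0 0 0 0 0"

```text
t: 9.32
eef_pos: [0.5854, 0.0107, 0.2235]
tool_rot: [-0.001, 0.756, -0.655, 0.0]
contact_force: [0.7, -0.2, 0.4]
gripper_width: -0.003
```

```bash
python3 st.py
python3 - <<'E'
from station import imaging
import cv2,pickle
for n in ('scene','top'):
    p=imaging.read_camera(n); pickle.dump(p,open(n+'5.pkl','wb'));cv2.imwrite(f'pics/{n}5.png',cv2.resize(p['image'][120:300,240:420],None,fx=3,fy=3)[:,:,::-1])
E
```

```text
t 9.32 case mm [1.163e+02 2.000e-01 2.235e+02] F case [ 0.62 -0.29  0.44] w -0.003 pos [0.5854 0.0107 0.2235]
rotvec err deg (tool) [-0.13  0.07 -0.29]
```

View pics/top5.png

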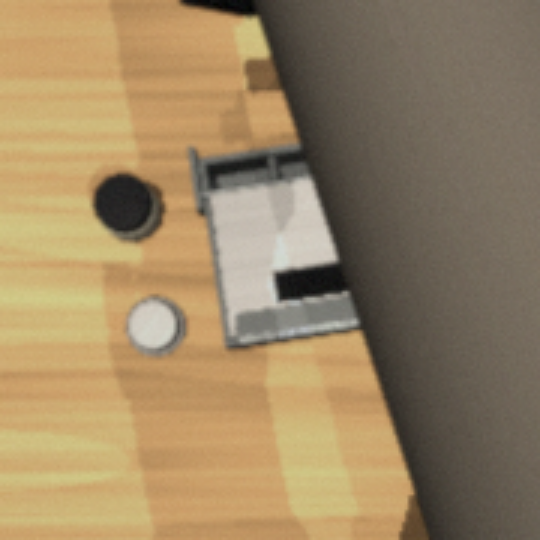

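View pics/scene5.png

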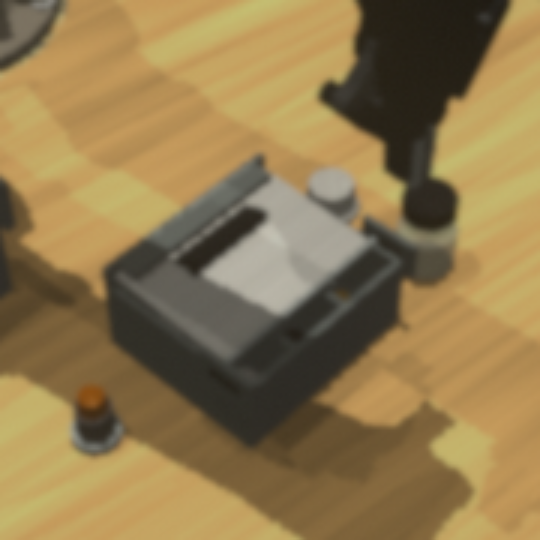

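The flap is shut beneath the lip with nothing displaced. One numeric check of the tuck and the loose items before I hand in.

```bash
python3 - <<'E'
from fit import *
v=pickle.load(open('fit.pkl','rb'))
for h in(.018,.015,.011):
    w=np.array([*v[:3],.07,h]);print(h,((proj(t,W(w,[fl(w,62,35,2)]))-[240,120])*3).round(0),((proj(s,W(w,[fl(w,62,35,2),fl(w,0,-70,2),fl(w,0,70,2)]))-[240,120])*3).round(0).tolist())
E
python3 - <<'E'
from station import bot,imaging,nets
from h import *
a=imaging.read_camera('top');b=imaging.read_camera('scene')
for p,n in((a,'t'),(b,'s')):
  for k in('big_knob','jar','pilot_lamp'):
    for d in nets.spot_point(p,k)[:1]: print(n,k,d['score'],atz(p,d['location'],0).round(3))
print(bot.get_obs()['t'])
E
```

```text
0.018 [[272. 271.]] [[264.0, 218.0], [222.0, 361.0], [367.0, 240.0]]
0.015 [[271. 267.]] [[268.0, 221.0], [226.0, 363.0], [371.0, 242.0]]
0.011 [[270. 261.]] [[272.0, 223.0], [231.0, 367.0], [376.0, 245.0]]
t big_knob 0.65 [0.41  0.117 0.   ]
t jar 0.76 [0.487 0.127 0.   ]
s big_knob 0.54 [0.407 0.117 0.   ]
s jar 0.91 [0.504 0.128 0.   ]
s pilot_lamp 0.6 [ 0.468 -0.143  0.   ]
9.8167
```

```bash
python3 -c "
from station import bot
print(bot.hand_in())"
```

```text
the job is handed in; nothing more can be done
None
```

The case is shut. I folded the flap down with the closed fingertips on its outer face and pressed it flat with about 6 N. I then pushed it along by the catch until it stopped and lifted clear. The job was handed in at about 9.8 s; it reports no verdict.

- **Tuck:** The tool stopped at x = −10.9 mm in the case frame, against −11 predicted for fully home, with the push rising to about 10 N. After I let go, the flap stayed down. In the top picture the catch sat at pixel row 272, against 271 predicted for `hinge_bar` 0.018 m and 261 for 0.011 m. I did not measure the flap angle separately; I used the expected 0.07 rad for that comparison.
- **Loose things:** The knob, jar and lamp look unmoved in the pictures. The network positions agreed with the first ones within 5 mm for the knob and lamp. The lamp was only found in the scene camera on the last check.
- **Disagreement:** The jar's network positions shifted by about 8 mm (top) and 16 mm (scene), in opposite directions along x. I take this as detector noise, since the jar was at the same pixel in the last three top crops, though I did not compare it directly with the first picture.

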